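# Sweep the leftover nuts into the bench drawer

## Robot

A 6-joint arm with a two-finger parallel gripper is mounted at the origin on the work surface. World frame = base frame: x ahead of the robot, y to its left, z up, the work surface at z = 0. Lengths are in m, angles in rad, forces in N, time in s.
With the tool pointing down it reaches from about 0.2 to 0.875 m from the base axis. Payload 3.4 kg.
Tool frame: the origin (TCP) lies on the centre line of the jaws, within the pads' length; the fingertips stand 19 mm ahead of it and the grasp point (between the pads) is the TCP; z points along the fingers, y is the line along which they close (so a half turn about z gives the same grasp; the last joint's range is limited). The gripper opens to 94 mm and grips with 3 to 60 N. Pads are 16 mm wide; open, the fingers measure 119 mm over their backs; the gripper's body (75 mm by 177 mm) begins 78 mm behind the grasp point.
Start: joints at [1.093, 0.276, 1.505, -0, 1.361, -0.121], TCP at [0.201, 0.539, 0.224] pointing down, gripper open.
Joint ranges: [-2.89, 2.89], [-0.75, 2.08], [0.22, 2.7], [-1.18, 4.32], [0.11, 2.71], [-2.7, 2.7]. Speed limits (rad/s): [2.57, 2.57, 3.14, 3.14, 3.14, 3.14].

## Interface

Orientations are given as a unit quaternion [w, x, y, z].
In Python, from workcell import sense, capture, job_done gives the robot as it stands.
- The arm moves only by the tool apply_moves, never from a script. Its argument "rows" is text: rows parted by semicolons, each of 6 numbers parted by spaces: the shift along the tool's x, y, z in units of 30 mm (1.0 is 30 mm), then the turn, a rotation vector about the tool's x, y, z in units of 6 degrees (1.0 is 6 degrees). A call has 1 to 8 rows; each row shifts and turns the commanded pose from where the row before left it, along the tool's axes as they then stand; what a row does not reach is not made up. A row lasts 1/10 s, in which the tool goes at most 50 mm and 8.59 degrees, less where a joint would pass 70% of its speed; a pose out of reach is approached as far as the arm can. A call is refused whole if a number of a shift passes 1 or a number of a turn 1, either way. A call with a gripper value outside its range is refused whole. "hand" is the closure, from -1 (fully open) to 1 (shut), set as the call begins (left out, the last holds). The fingers move at their own pace and stop on an object; "squeeze" is the grip in N (left out, the last holds). Time passes only in rows, so rows that do not move let the fingers close. It gives the time, the measured TCP pose, the force, the opening and the grip force at its end, in the units of the state.
- sense(): the state, without advancing time (a new reading comes with each control period).
- capture(name): name is "scene" or "side" or "wrist"; returns a dict with "pixels" (400x640x3 uint8, blue, green, red), "camera_matrix" (3x3 intrinsics, pixels), "world_to_cam" (4x4, takes a point from world to camera coordinates). Camera axes: x right, y down, z forward; pixel columns grow to the right and rows downward; lengths in m; the calibration is good to about 2 mm. The wrist camera is an equidistant fisheye: a pixel r from the principal point sees the ray r / f radians off the axis. A picture is of the moment at which its call begins. There is no depth.
- job_done(): hands the job in; it is judged then, once.
The state is a dict: "clock": time; "q": joint angles; "joint_vel": joint speeds; "joint_efforts": joint torques, N m; "tool_pos": TCP position; "tcp_rot": TCP orientation; "contact_force": force on the tool from outside, world axes, zero at the start; "torque": the same for the moment, N m; "opening": finger opening in m; "gripper_force": force on a finger pad.
Only numpy, scipy, OpenCV 4.12 (cv2) and the standard library are available. Lean on these libraries where they do the work, as an engineer would, in place of code of your own. Each camera call takes 0.05 s, during which the arm holds its last target. There are 200 camera calls.

## Task

Clear the bench: with your fingertips, sweep the four loose steel nuts across the bench top and over its front edge so that they drop into the open drawer below. Only push them along the surface - do not pick up or carry any of them - and leave the tape measure, the tin and the carton where they stand.

Things in the scene. Friction and masses are not known exactly. Their poses are not given: they have to be found in the camera images.
- nut1_center (a point): centre of a dark steel hex nut lying flat on the bench: 30 mm across flats, 34.6 mm across corners, 16 mm high, 19 mm hole, 51 to 77 g, free to slide; z axis along the hole
- nut2_center (a point): centre of the second of four identical nuts
- nut3_center (a point): centre of the third of four identical nuts
- nut4_center (a point): centre of the fourth of four identical nuts
- edge_mid (a point): point on the bench's straight front edge (top corner, the edge that faces away from the robot), at the middle of the drawer's width. The edge runs along y; the white bench top lies on the -x side of it at z = 0, and beyond it (+x) is the open drawer, whose place along the edge differs from run to run
- drawer_floor (a point): centre of the inner floor of the steel drawer that hangs below the bench top, pulled out to +x. Inside, the drawer is 412 mm wide (y) and 393 mm deep (x), its walls are 4 mm steel sheet, 85 mm high, their rims lie 45 mm below the bench top; its rear part is under the bench. A nut swept over the edge to the left or right of the drawer falls to the floor of the room
- drawer (a joint): how far the drawer is pulled out past the bench edge, m (0 = shut, face at the edge). It starts between 0.16 and 0.22; the clear gap between the bench edge and the inside of the drawer front is 5 mm less. Stiff runners (about 6 N to move): it stays where it is unless pushed
- tape: yellow pocket tape measure standing on the bench, 66 x 34 mm, 55 mm high, 160 g; origin at the centre of its underside, loose
- tin: round flat tin of wax, green with a brass lid, 60 mm across, 31 mm high, 110 g; origin at the centre of its underside, loose
- carton: small cardboard carton of screws with a blue band, 58 x 43 mm, 37 mm high, 220 g; origin at the centre of its underside, loose

How it is judged:
By the outcome, as a careful person would: the job done as asked, in the order asked, and still so for the second after the job is handed in, with the robot touching nothing.
It also fails if it takes over 61 s, if anything falls off the work surface, if the arm or the gripper's body presses on something with over 40 N, if the wrist force passes 120 N, or if a joint passes its speed limit or range.

## Working session

There is one attempt and no reset: what is moved stays moved. The work goes in short steps, Python scripts to look and compute and a tool call to move; the robot and the scene stay as the last step left them, time stands still between calls to the robot, and variables do not carry over. Pictures are saved under pics/ and viewed, at most 10 in all, crops included, and the job is handed in when it is done.

Besides the shell and the picture viewer there is one more tool, called after "Request:" as a command line: name --argument value ..., lists and objects as JSON in quotes. apply_moves: Moves the arm, as the interface text tells. Its arguments: {"type":"object","properties":{"rows":{"type":"string"},"hand":{"type":"number"},"squeeze":{"type":"number"}},"required":["rows"]}

```bash
mkdir -p pics
cat > h.py <<'E'
import numpy as np, cv2
from workcell import sense, capture, job_done
def ray(c,u,v,z):
    K=c["camera_matrix"];T=c["world_to_cam"];R=T[:3,:3];o=-R.T@T[:3,3]
    d=R.T@np.linalg.inv(K)@np.array([u,v,1.0]);s=(z-o[2])/d[2];return o+s*d
E
python3 - <<'E'
from h import *
s=sense();print(s)
for n in("scene","side"):
    c=capture(n);np.save(f"pics/{n}.npy",c,allow_pickle=True);cv2.imwrite(f"pics/{n}0.png",c["pixels"])
    T=c["world_to_cam"];print(n,-T[:3,:3].T@T[:3,3])
E
```

```text
{'clock': 0.0, 'q': array([ 1.09299903e+00,  2.76579351e-01,  1.50610657e+00, -3.80190059e-05,
        1.36069973e+00, -1.21019091e-01]), 'joint_vel': array([-0.00110839, -0.00047602, -0.00032372,  0.0008678 ,  0.00032908,
       -0.00112354]), 'joint_efforts': array([ 6.28047928e-04, -4.04603505e+01, -2.37225777e+01,  7.02717039e-02,
        3.46774980e-02, -1.88610270e-04]), 'tool_pos': array([0.20060554, 0.53830543, 0.22362423]), 'tcp_rot': array([-2.46666687e-04,  1.77440483e-01,  9.84131125e-01, -8.62100693e-04]), 'contact_force': array([-0.36323024,  0.25006387,  0.55113511]), 'torque': array([-0.00661442, -0.01471895,  0.02166826]), 'gripper_force': 0.0, 'opening': 0.09376653464332795}
scene [0.88981245 0.09285325 0.55743236]
side [0.31046096 0.46093624 0.41729257]
```

View pics/scene0.png

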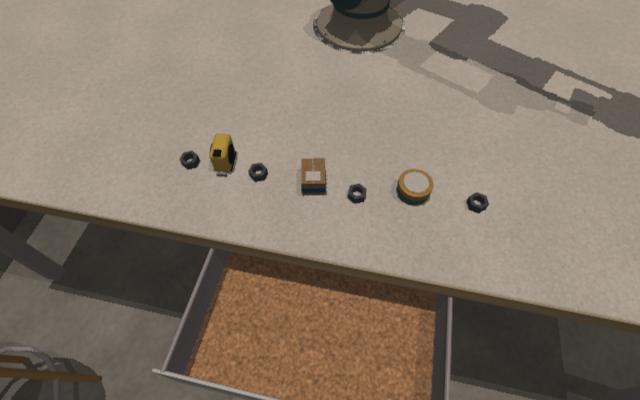

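View pics/side0.png

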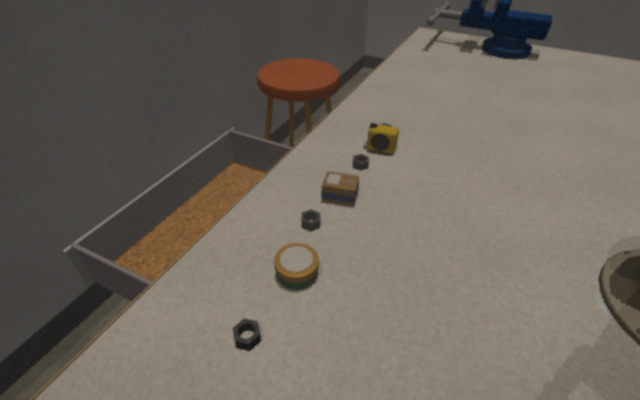

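The scene view (robot at the top, +y to the right) shows nuts at about (190,159), (258,172), (357,193) and (478,202). The tape is at (222,153), the carton at (313,176) and the tin at (415,186). The drawer spans about x 215–445 px at the edge. The side view shows three of the nuts clearly.

Run:
```python
from h import *
for n in("scene","side"):
    c=np.load(f"pics/{n}.npy",allow_pickle=True).item();im=c["pixels"]
    g=im.max(2);m=((g<75)).astype(np.uint8)
    m=cv2.morphologyEx(m,cv2.MORPH_CLOSE,np.ones((5,5)))
    cs,_=cv2.findContours(m,0,2)
    for k in cs:
        a=cv2.contourArea(k)
        x,y,w,h=cv2.boundingRect(k)
        if 100<a<900 and w<45 and h<45:
            print(n,a,(x,y,w,h),ray(c,x+w/2,y+h/2,.008).round(4))
c=np.load("pics/scene.npy",allow_pickle=True).item();im=c["pixels"]
for nm,u,v,z in[("edge",0,204,0),("edge",320,261,0),("edge",639,320,0),("rimL",213,252,-.045),("rimR",449,298,-.045),("frontL",165,372,-.045),("frontR",448,398,-.045),("tape top",222,140,.055),("tape base L",213,169,0),("tapebaseR",233,173,0),("cartL",302,192,0),("cartR",326,194,0),("carttopBL",302,158,.037),("carttopBR",325,159,.037),("tin top",415,183,.031),("tinL",397,186,.028),("tinR",433,186,.028)]:
    print(nm,ray(c,u,v,z).round(3))
for nm,(x,y,w,h) in dict(left=(165,120,340,100)).items():
    cv2.imwrite("pics/crop.png",cv2.resize(im[y:y+h,x:x+w],(800,235),interpolation=2))
# edge profile
for u in(60,320,600):
    col=im[:,u].astype(int).sum(1);print(u,[ (v,col[v]) for v in range(int(204+u*.18)-14,int(204+u*.18)+14,2)])
```

```text
scene 275.0 (467, 193, 21, 20) [0.492  0.2854 0.008 ]
scene 213.5 (397, 184, 32, 22) [0.4983 0.1747 0.008 ]
scene 235.5 (348, 184, 18, 19) [0.5156 0.0775 0.008 ]
scene 227.5 (302, 184, 24, 11) [0.523  0.0009 0.008 ]
scene 225.5 (249, 164, 19, 18) [ 0.5082 -0.1074  0.008 ]
scene 224.0 (181, 151, 19, 18) [ 0.5053 -0.2429  0.008 ]
scene 132.0 (227, 143, 9, 29) [ 0.4835 -0.1686  0.008 ]
side 600.5 (234, 320, 27, 31) [0.4876 0.2871 0.008 ]
side 411.0 (276, 269, 42, 22) [0.4755 0.1905 0.008 ]
side 269.5 (302, 211, 18, 20) [0.5121 0.0807 0.008 ]
side 462.0 (322, 185, 36, 21) [0.4976 0.0026 0.008 ]
side 166.5 (353, 155, 15, 15) [ 0.5036 -0.1047  0.008 ]
side 340.0 (368, 134, 24, 21) [ 0.4926 -0.1825  0.008 ]
side 139.5 (618, 36, 22, 23) [-0.0344 -1.1387  0.008 ]
edge [ 0.665 -0.544  0.   ]
edge [0.652 0.04  0.   ]
edge [0.646 0.517 0.   ]
rimL [ 0.656 -0.154 -0.045]
rimR [ 0.653  0.257 -0.045]
frontL [ 0.858 -0.154 -0.045]
frontR [ 0.803  0.26  -0.045]
tape top [ 0.483 -0.176  0.055]
tape base L [ 0.511 -0.197  0.   ]
tapebaseR [ 0.512 -0.157  0.   ]
cartL [ 0.528 -0.02   0.   ]
cartR [0.523
[... 392 characters left out ...]
4(242)), (222, np.int64(237)), (224, np.int64(234)), (226, np.int64(241))]
320 [(247, np.int64(472)), (249, np.int64(457)), (251, np.int64(446)), (253, np.int64(457)), (255, np.int64(462)), (257, np.int64(459)), (259, np.int64(402)), (261, np.int64(323)), (263, np.int64(172)), (265, np.int64(181)), (267, np.int64(187)), (269, np.int64(176)), (271, np.int64(151)), (273, np.int64(148))]
600 [(298, np.int64(470)), (300, np.int64(456)), (302, np.int64(457)), (304, np.int64(471)), (306, np.int64(457)), (308, np.int64(461)), (310, np.int64(461)), (312, np.int64(467)), (314, np.int64(428)), (316, np.int64(349)), (318, np.int64(168)), (320, np.int64(165)), (322, np.int64(171)), (324, np.int64(165))]
```

View pics/crop.png

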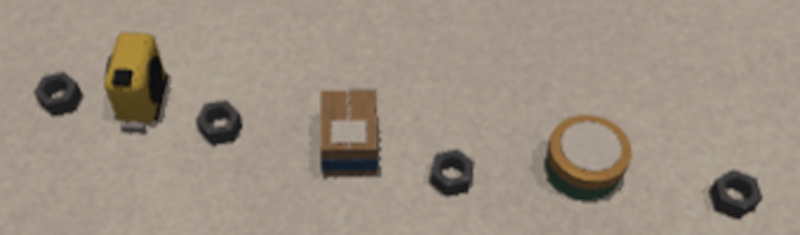

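```bash
cat >> h.py <<'E'
from scipy.spatial.transform import Rotation as Rn
def plan(tgts,sgn=-1):
    """tgts: (x,y,z,heading deg) ; pushes along sgn*tool x. prints turn about tool z (units), then shift (units) after the turn"""
    s=sense();p=s["tool_pos"];w=s["tcp_rot"];R=Rn.from_quat(np.r_[w[1:],w[0]]).as_matrix()
    print("t",round(s["clock"],2),"p",p.round(4),"tilt",R[:,2].round(4),"q",s["q"].round(2),"F",s["contact_force"].round(1),"op",round(s["opening"],4))
    h0=np.degrees(np.arctan2(sgn*R[1,0],sgn*R[0,0]))
    for x,y,z,h in tgts:
        t=-((h-h0+180)%360-180)/6
        a=np.radians(h); X=sgn*np.array([np.cos(a),np.sin(a),0]);Z=np.array([0,0,-1.]);Y=np.cross(Z,X)
        d=(np.array([x,y,z])-p)/.03
        print("h0",round(h0,2),"turn",round(t,2),"shift",(np.array([X,Y,Z])@d).round(2));p=np.array([x,y,z]);h0=h
E
python3 -c "
from h import *
plan([(.451,.309,.08,-31),(.451,.309,.025,-31),(.65,.19,.025,-31)])"
```

```text
t 0.1 p [0.2006 0.5383 0.2237] tilt [-7.0e-04 -1.4e-03 -1.0e+00] q [ 1.09  0.28  1.51 -0.    1.36 -0.12] F [-0.4  0.3 -0.3] op 0.0939
h0 -20.44 turn 1.76 shift [-11.09  -2.25   4.79]
h0 -31 turn 0.0 shift [0.   0.   1.83]
h0 -31 turn 0.0 shift [-7.73  0.02  0.  ]
```

Request:
apply_moves --rows "0 0 0 0 0 0.88; 0 0 0 0 0 0.88; -1 -0.2 0.4 0 0 0; -1 -0.2 0.4 0 0 0; -1 -0.2 0.4 0 0 0; -1 -0.2 0.4 0 0 0; -1 -0.2 0.4 0 0 0; -1 -0.2 0.4 0 0 0" --hand 0.7

```text
clock: 0.9
tool_pos: [0.3371, 0.4141, 0.1517]
tcp_rot: [-0.0, 0.267, 0.964, -0.0]
contact_force: [0.2, 0.3, -0.4]
opening: 0.0336
gripper_force: 0.0
```

Request:
apply_moves --rows "-1 -0.2 0.4 0 0 0; -1 -0.2 0.4 0 0 0; -1 -0.2 0.4 0 0 0; -1 -0.2 0.4 0 0 0; -0.8 -0.2 0.4 0 0 0; 0 0 0 0 0 0; 0 0 0 0 0 0"

```text
clock: 1.6
tool_pos: [0.4442, 0.3151, 0.092]
tcp_rot: [-0.001, 0.268, 0.963, -0.0]
contact_force: [0.5, 0.0, -0.4]
opening: 0.0141
gripper_force: 0.0
```

```bash
python3 -c "
from h import *
plan([(.451,.309,.06,-31),(.451,.309,.025,-31),(.65,.19,.025,-31)])"
```

```text
t 1.6 p [0.4442 0.3151 0.092 ] tilt [-1.6e-03 -2.0e-04 -1.0e+00] q [ 0.49  0.34  1.77  0.    1.04 -0.54] F [ 0.5  0.  -0.4] op 0.0141
h0 -31.09 turn -0.02 shift [-0.3  -0.06  1.07]
h0 -31 turn 0.0 shift [0.   0.   1.17]
h0 -31 turn 0.0 shift [-7.73  0.02  0.  ]
```

Request:
apply_moves --rows "-0.2 -0.06 0.6 0 0 0; 0 0 0.6 0 0 0; 0 0 0.6 0 0 0; 0 0 0.44 0 0 0; -0.25 0 0 0 0 0; -0.25 0 0 0 0 0; -0.25 0 0 0 0 0; -0.25 0 0 0 0 0"

```text
clock: 2.4
tool_pos: [0.4757, 0.2954, 0.0263]
tcp_rot: [0.001, 0.267, 0.964, 0.001]
contact_force: [-0.1, -0.8, 0.4]
opening: 0.014
gripper_force: 0.3
```

Request:
apply_moves --rows "-0.3 0 0 0 0 0; -0.3 0 0 0 0 0; -0.3 0 0 0 0 0; -0.3 0 0 0 0 0; -0.3 0 0 0 0 0; -0.3 0 0 0 0 0; -0.3 0 0 0 0 0; -0.3 0 0 0 0 0"

```text
clock: 3.2
tool_pos: [0.5368, 0.2578, 0.0252]
tcp_rot: [-0.0, 0.267, 0.964, 0.0]
contact_force: [-0.7, 0.5, 0.3]
opening: 0.0143
gripper_force: 0.5
```

Run:
```python
from h import *
c=capture("scene");cv2.imwrite("pics/s1.png",c["pixels"]);plan([(.65,.19,.025,-31)])
```

```text
t 3.25 p [0.5386 0.2572 0.0253] tilt [ 2.1e-03 -2.0e-04 -1.0e+00] q [ 0.33  0.48  1.73 -0.    0.93 -0.7 ] F [1.3 0.5 0.2] op 0.0144
h0 -31.02 turn -0.0 shift [-4.34 -0.01  0.01]
```

View pics/s1.png

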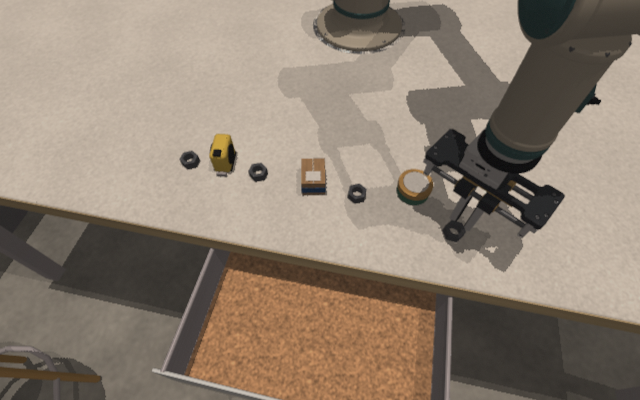

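The nut sits cradled between the fingertips at (454,231), and nothing else has moved. I'll keep pushing over the edge.

Request:
apply_moves --rows "-0.3 0 0 0 0 0; -0.3 0 0 0 0 0; -0.3 0 0 0 0 0; -0.3 0 0 0 0 0; -0.3 0 0 0 0 0; -0.3 0 0 0 0 0; -0.3 0 0 0 0 0; -0.3 0 0 0 0 0"

```text
clock: 4.05
tool_pos: [0.5986, 0.2207, 0.0252]
tcp_rot: [0.0, 0.267, 0.964, 0.0]
contact_force: [-0.2, 0.1, -0.2]
opening: 0.0138
gripper_force: 0.2
```

Request:
apply_moves --rows "-0.35 0 0 0 0 0; -0.35 0 0 0 0 0; -0.35 0 0 0 0 0; -0.35 0 0 0 0 0; -0.35 0 0 0 0 0; -0.35 0 0 0 0 0; -0.35 0 0 0 0 0; -0.35 0 0 0 0 0"

```text
clock: 4.85
tool_pos: [0.6708, 0.1773, 0.0253]
tcp_rot: [0.0, 0.267, 0.964, 0.0]
contact_force: [-0.1, 0.7, 0.6]
opening: 0.014
gripper_force: 0.0
```

Run:
```python
from h import *
c=capture("scene");cv2.imwrite("pics/s2.png",c["pixels"])
plan([(.64,.17,.1,-31),(.467,.078,.1,0),(.467,.078,.025,0),(.665,.078,.025,0)])
```

```text
t 4.9 p [0.6727 0.1764 0.0253] tilt [ 2.6e-03 -5.0e-04 -1.0e+00] q [ 0.16  0.6   1.49 -0.    1.05 -0.87] F [3.1 0.  0.2] op 0.014
h0 -31.04 turn -0.01 shift [ 0.83 -0.74 -2.49]
h0 -31 turn -5.17 shift [ 5.77 -3.07  0.  ]
h0 0 turn 0.0 shift [0.  0.  2.5]
h0 0 turn 0.0 shift [-6.6  0.   0. ]
```

View pics/s2.png

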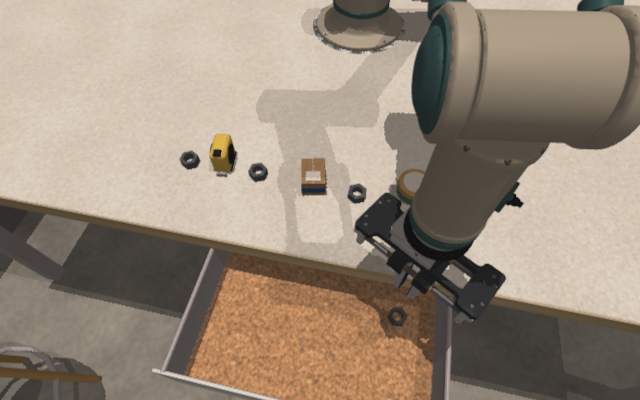

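Nut 4 is in the drawer at (397,316). Nut 3 is next.

Request:
apply_moves --rows "0 0 -0.42 0 0 -0.86; 0 0 -0.42 0 0 -0.86; 0 0 -0.42 0 0 -0.86; 0 0 -0.42 0 0 -0.86; 0 0 -0.42 0 0 -0.86; 0 0 -0.42 0 0 -0.87; 0 0 0 0 0 0"

```text
clock: 5.6
tool_pos: [0.6713, 0.178, 0.1029]
tcp_rot: [0.002, -0.0, 1.0, 0.0]
contact_force: [0.2, -0.1, -0.3]
opening: 0.014
gripper_force: 0.0
```

Request:
apply_moves --rows "0.86 -0.41 0 0 0 0; 0.86 -0.41 0 0 0 0; 0.86 -0.41 0 0 0 0; 0.86 -0.41 0 0 0 0; 0.86 -0.41 0 0 0 0; 0.86 -0.41 0 0 0 0; 0.86 -0.41 0 0 0 0; 0.86 -0.41 0 0 0 0"

```text
clock: 6.4
tool_pos: [0.462, 0.079, 0.1003]
tcp_rot: [-0.0, 0.001, 1.0, 0.0]
contact_force: [-0.3, -0.2, -0.9]
opening: 0.0141
gripper_force: 0.0
```

Request:
apply_moves --rows "0 0 0 0 0 0; 0 0 0 0 0 0"

```text
clock: 6.6
tool_pos: [0.4639, 0.0794, 0.1009]
tcp_rot: [0.001, 0.001, 1.0, 0.0]
contact_force: [0.6, 0.3, 0.5]
opening: 0.0142
gripper_force: 0.0
```

Run:
```python
from h import *
plan([(.467,.079,.06,0),(.467,.079,.025,0),(.665,.079,.025,0)])
```

```text
t 6.6 p [0.4639 0.0794 0.1009] tilt [ 1.2e-03  4.0e-04 -1.0e+00] q [ 0.02  0.23  1.91  0.    1.   -1.55] F [0.6 0.3 0.5] op 0.0142
h0 -0.09 turn -0.01 shift [-0.1  -0.01  1.36]
h0 0 turn 0.0 shift [0.   0.   1.17]
h0 0 turn 0.0 shift [-6.6  0.   0. ]
```

Request:
apply_moves --rows "0 0 0.7 0 0 0; 0 0 0.7 0 0 0; 0 0 0.7 0 0 0; 0 0 0.43 0 0 0; 0 0 0 0 0 0; -0.25 0 0 0 0 0; -0.25 0 0 0 0 0; -0.25 0 0 0 0 0"

```text
clock: 7.4
tool_pos: [0.4883, 0.0795, 0.0258]
tcp_rot: [0.001, -0.0, 1.0, 0.0]
contact_force: [-0.6, -0.1, 0.6]
opening: 0.0143
gripper_force: 0.0
```

Request:
apply_moves --rows "-0.3 0 0 0 0 0; -0.3 0 0 0 0 0; -0.3 0 0 0 0 0; -0.3 0 0 0 0 0; -0.3 0 0 0 0 0; -0.3 0 0 0 0 0; -0.3 0 0 0 0 0; -0.3 0 0 0 0 0"

```text
clock: 8.2
tool_pos: [0.5588, 0.0794, 0.0249]
tcp_rot: [-0.0, -0.0, 1.0, 0.0]
contact_force: [-0.9, -0.1, 0.8]
opening: 0.0139
gripper_force: 0.3
```

Request:
apply_moves --rows "-0.3 0 0 0 0 0; -0.3 0 0 0 0 0; -0.3 0 0 0 0 0; -0.3 0 0 0 0 0; -0.3 0 0 0 0 0; -0.3 0 0 0 0 0; -0.3 0 0 0 0 0; -0.3 0 0 0 0 0"

```text
clock: 9.0
tool_pos: [0.6308, 0.0794, 0.025]
tcp_rot: [0.0, -0.0, 1.0, 0.0]
contact_force: [-1.0, -0.2, 0.1]
opening: 0.0141
gripper_force: 0.3
```

Request:
apply_moves --rows "-0.3 0 0 0 0 0; -0.3 0 0 0 0 0; -0.3 0 0 0 0 0; -0.3 0 0 0 0 0; 0 0 0 0 0 0; 0 0 0 0 0 0"

```text
clock: 9.6
tool_pos: [0.666, 0.0794, 0.0247]
tcp_rot: [-0.0, -0.0, 1.0, 0.0]
contact_force: [0.2, 0.5, -0.6]
opening: 0.014
gripper_force: 0.0
```

Run:
```python
from h import *
c=capture("scene");cv2.imwrite("pics/s3.png",c["pixels"])
plan([(.665,.079,.1,0),(.459,-.106,.1,0),(.459,-.106,.025,0),(.668,-.106,.025,0)])
```

```text
t 9.65 p [0.6656 0.0795 0.0248] tilt [-9.e-04  1.e-04 -1.e+00] q [ 0.02  0.57  1.55  0.    1.02 -1.56] F [ 0.3 -0.6  0.1] op 0.0142
h0 0.02 turn 0.0 shift [ 0.02 -0.02 -2.51]
h0 0 turn 0.0 shift [ 6.87 -6.17  0.  ]
h0 0 turn 0.0 shift [0.  0.  2.5]
h0 0 turn 0.0 shift [-6.97  0.    0.  ]
```

View pics/s3.png

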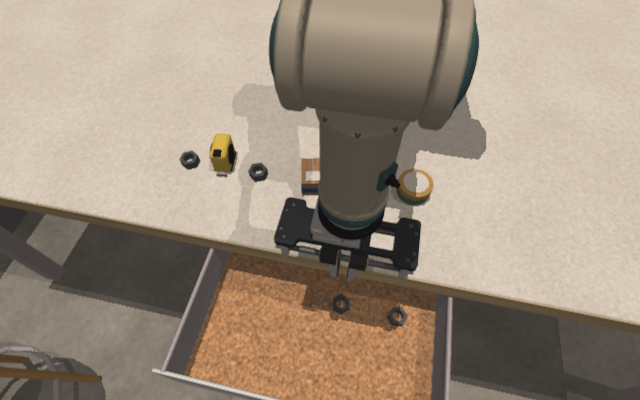

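Nut 3 is in the drawer at (341,303), and the tape, tin and carton haven't moved. On to nut 2.

Request:
apply_moves --rows "0 0 -0.84 0 0 0; 0 0 -0.84 0 0 0; 0 0 -0.84 0 0 0; 0.8 -0.7 0 0 0 0; 0.8 -0.7 0 0 0 0; 0.8 -0.7 0 0 0 0; 0.8 -0.7 0 0 0 0; 0.8 -0.7 0 0 0 0"

```text
clock: 10.45
tool_pos: [0.5444, -0.0261, 0.1007]
tcp_rot: [-0.0, -0.0, 1.0, 0.0]
contact_force: [-0.4, -0.4, -0.9]
opening: 0.014
gripper_force: 0.0
```

Request:
apply_moves --rows "0.8 -0.7 0 0 0 0; 0.8 -0.7 0 0 0 0; 0.8 -0.7 0 0 0 0; 0.47 -0.57 0 0 0 0; 0 0 0 0 0 0; 0 0 0 0 0 0"

```text
clock: 11.05
tool_pos: [0.46, -0.1056, 0.1009]
tcp_rot: [0.0, 0.001, 1.0, 0.0]
contact_force: [-0.1, 0.4, -0.6]
opening: 0.0139
gripper_force: 0.0
```

Run:
```python
from h import *
plan([(.459,-.106,.1,0),(.459,-.106,.025,0),(.668,-.106,.025,0)])
```

```text
t 11.05 p [ 0.46   -0.1056  0.1009] tilt [ 1.e-03  3.e-04 -1.e+00] q [-0.37  0.23  1.91  0.    1.   -1.94] F [-0.1  0.4 -0.6] op 0.0139
h0 -0.06 turn -0.01 shift [ 0.03 -0.01  0.03]
h0 0 turn 0.0 shift [0.  0.  2.5]
h0 0 turn 0.0 shift [-6.97  0.    0.  ]
```

Request:
apply_moves --rows "0 0 0.7 0 0 0; 0 0 0.7 0 0 0; 0 0 0.7 0 0 0; 0 0 0.43 0 0 0; 0 0 0 0 0 0; -0.25 0 0 0 0 0; -0.25 0 0 0 0 0; -0.25 0 0 0 0 0"

```text
clock: 11.85
tool_pos: [0.4844, -0.1059, 0.0256]
tcp_rot: [0.001, -0.0, 1.0, -0.0]
contact_force: [-0.3, 0.3, 0.2]
opening: 0.0138
gripper_force: 0.2
```

Request:
apply_moves --rows "-0.3 0 0 0 0 0; -0.3 0 0 0 0 0; -0.3 0.03 0 0 0 0; -0.3 0.03 0 0 0 0; -0.3 0.03 0 0 0 0; -0.3 0.03 0 0 0 0; -0.3 0.03 0 0 0 0; -0.3 0.03 0 0 0 0"

```text
clock: 12.65
tool_pos: [0.5552, -0.1002, 0.0246]
tcp_rot: [-0.0, -0.0, 1.0, 0.0]
contact_force: [-0.6, -0.2, -0.1]
opening: 0.0139
gripper_force: 0.3
```

Request:
apply_moves --rows "-0.3 0.03 0 0 0 0; -0.3 0.03 0 0 0 0; -0.3 0.03 0 0 0 0; -0.3 0.03 0 0 0 0; -0.3 0.03 0 0 0 0; -0.3 0.03 0 0 0 0; -0.3 0 0 0 0 0; -0.3 0 0 0 0 0"

```text
clock: 13.45
tool_pos: [0.6272, -0.0948, 0.0246]
tcp_rot: [-0.0, -0.0, 1.0, 0.0]
contact_force: [-0.3, 0.1, -0.1]
opening: 0.014
gripper_force: 0.3
```

Request:
apply_moves --rows "-0.3 0 0 0 0 0; -0.3 0 0 0 0 0; -0.3 0 0 0 0 0; -0.3 0 0 0 0 0; -0.3 0 0 0 0 0; 0 0 0 0 0 0; 0 0 0 0 0 0"

```text
clock: 14.15
tool_pos: [0.6714, -0.0948, 0.0245]
tcp_rot: [-0.0, -0.0, 1.0, 0.0]
contact_force: [1.0, -0.1, -1.2]
opening: 0.0142
gripper_force: 0.0
```

Run:
```python
from h import *
c=capture("scene");cv2.imwrite("pics/s4.png",c["pixels"])
plan([(.665,-.09,.1,0),(.459,-.243,.1,0),(.459,-.243,.025,0),(.535,-.243,.025,0)])
```

```text
t 14.2 p [ 0.6711 -0.0948  0.0244] tilt [-9.e-04  2.e-04 -1.e+00] q [-0.24  0.58  1.53  0.    1.03 -1.81] F [ 0.5 -0.7 -0. ] op 0.0141
h0 0.02 turn 0.0 shift [ 0.2   0.16 -2.52]
h0 0 turn 0.0 shift [ 6.87 -5.1   0.  ]
h0 0 turn 0.0 shift [0.  0.  2.5]
h0 0 turn 0.0 shift [-2.53  0.    0.  ]
```

View pics/s4.png

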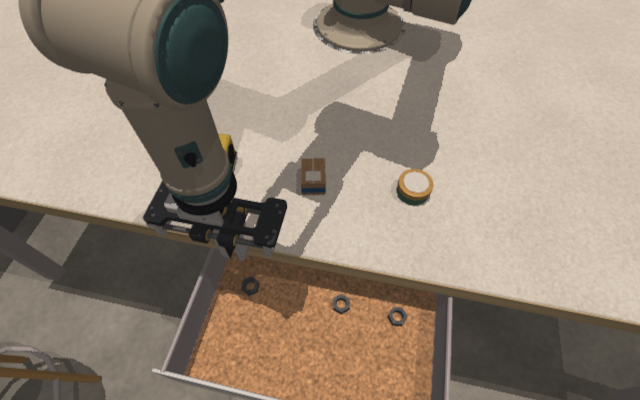

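Nut 2 is in the drawer at (250,286). Last is nut 1.

Request:
apply_moves --rows "0 0 -1 0 0 0; 0 0 -1 0 0 0; 0 0 -1 0 0 0; 0.8 -0.6 0 0 0 0; 0.8 -0.6 0 0 0 0; 0.8 -0.6 0 0 0 0; 0.8 -0.6 0 0 0 0; 0.8 -0.6 0 0 0 0"

```text
clock: 15.0
tool_pos: [0.5499, -0.1853, 0.1148]
tcp_rot: [-0.0, -0.0, 1.0, 0.0]
contact_force: [0.6, -0.4, 0.6]
opening: 0.0143
gripper_force: 0.0
```

Request:
apply_moves --rows "0.8 -0.6 0 0 0 0; 0.8 -0.6 0 0 0 0; 0.8 -0.6 0 0 0 0; 0.67 -0.14 0 0 0 0; 0 0 0 0 0 0; 0 0 0 0 0 0"

```text
clock: 15.6
tool_pos: [0.4595, -0.2431, 0.1149]
tcp_rot: [0.001, 0.0, 1.0, 0.0]
contact_force: [0.3, -0.5, 0.2]
opening: 0.0139
gripper_force: 0.0
```

Run:
```python
from h import *
plan([(.459,-.243,.115,0),(.459,-.243,.025,0),(.535,-.243,.025,0)])
```

```text
t 15.6 p [ 0.4595 -0.2431  0.1149] tilt [ 0.001  0.    -1.   ] q [-0.62  0.28  1.79  0.    1.07 -2.19] F [ 0.3 -0.5  0.2] op 0.0139
h0 -0.04 turn -0.01 shift [ 0.02  0.   -0.  ]
h0 0 turn 0.0 shift [0. 0. 3.]
h0 0 turn 0.0 shift [-2.53  0.    0.  ]
```

Request:
apply_moves --rows "0 0 0.8 0 0 0; 0 0 0.8 0 0 0; 0 0 0.8 0 0 0; 0 0 0.6 0 0 0; 0 0 0 0 0 0; -0.2 0 0 0 0 0; -0.25 0 0 0 0 0; -0.25 0 0 0 0 0"

```text
clock: 16.4
tool_pos: [0.4825, -0.2436, 0.0259]
tcp_rot: [0.001, -0.0, 1.0, -0.001]
contact_force: [0.2, -0.3, -0.5]
opening: 0.0142
gripper_force: 0.0
```

Request:
apply_moves --rows "-0.3 0 0 0 0 0; -0.3 0 0 0 0 0; -0.3 0 0 0 0 0; -0.3 0 0 0 0 0; -0.3 0 0 0 0 0; -0.2 0 0 0 0 0; -0.15 0 0 0 0 0; 0 0 0 0 0 0"

```text
clock: 17.2
tool_pos: [0.5367, -0.2432, 0.0246]
tcp_rot: [0.0, -0.0, 1.0, -0.0]
contact_force: [-0.4, -0.4, -0.1]
opening: 0.0144
gripper_force: 0.0
```

Request:
apply_moves --rows "0.3 0 0 0 0 0; 0 0 -1 0 0 0; 0 0 -1 0 0 0; 0 0 -1 0 0 0; 0.5 -1 0 0 0 0; 0.5 -1 0 0 0 0; 0.5 -1 0 0 0 0; 0 0 0 0 0 0"

```text
clock: 18.0
tool_pos: [0.4795, -0.3363, 0.1147]
tcp_rot: [-0.0, 0.002, 1.0, -0.001]
contact_force: [0.3, 0.8, -0.4]
opening: 0.0145
gripper_force: 0.0
```

Run:
```python
from h import *
c=capture("scene");cv2.imwrite("pics/s5.png",c["pixels"])
im=c["pixels"];m=((im.max(2)<75)).astype(np.uint8);m[:, :150]=0;m[:,300:]=0
m=cv2.morphologyEx(m,cv2.MORPH_CLOSE,np.ones((5,5)))
for k in cv2.findContours(m,0,2)[0]:
    x,y,w,h=cv2.boundingRect(k)
    if 12<w<30 and 12<h<30: print((x,y,w,h),ray(c,x+w/2,y+h/2,.008).round(4))
plan([])
```

```text
(242, 278, 18, 18) [ 0.7202 -0.0541  0.008 ]
(169, 174, 20, 19) [ 0.5609 -0.2421  0.008 ]
t 18.05 p [ 0.4803 -0.3343  0.1146] tilt [-4.e-04  4.e-04 -1.e+00] q [-0.73  0.37  1.65  0.    1.12 -2.29] F [-1.3  0.3 -0.2] op 0.0142
```

View pics/s5.png

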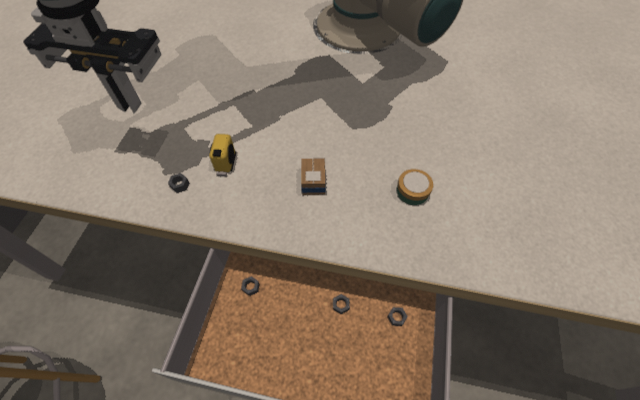

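Nut 1 is now at (178,183) px, or (0.561,-0.242), in front of the tape. Next is a diagonal push at a 60° heading, using the tool's +x side.

Request:
apply_moves --rows "0 0 0 0 0 1; 0 0 0 0 0 1; 0 0 0 0 0 1; 0 0 0 0 0 1; 0 0 0 0 0 1; 0 0 0 0 0 1; 0 0 0 0 0 1; 0 0 0 0 0 1"

```text
clock: 18.85
tool_pos: [0.4818, -0.3315, 0.1144]
tcp_rot: [-0.001, 0.408, 0.913, 0.001]
contact_force: [-0.2, 0.1, -0.2]
opening: 0.0141
gripper_force: 0.0
```

Request:
apply_moves --rows "0 0 0 0 0 1; 0 0 0 0 0 1; 0 0 0 0 0 1; 0 0 0 0 0 1; 0 0 0 0 0 1; 0 0 0 0 0 1; 0 0 0 0 0 1; 0 0 0 0 0 1"

```text
clock: 19.65
tool_pos: [0.4818, -0.3314, 0.1144]
tcp_rot: [-0.001, 0.744, 0.668, 0.0]
contact_force: [0.1, -0.3, 0.4]
opening: 0.0141
gripper_force: 0.0
```

Request:
apply_moves --rows "0 0 0 0 0 1; 0 0 0 0 0 1; 0 0 0 0 0 1; 0 0 0 0 0 1; 0 0 0 0 0 0; 0 0 0 0 0 0"

```text
clock: 20.25
tool_pos: [0.4819, -0.3321, 0.1145]
tcp_rot: [-0.0, 0.865, 0.501, 0.0]
contact_force: [0.2, 0.1, -0.3]
opening: 0.0141
gripper_force: 0.0
```

Run:
```python
from h import *
plan([(.5385,-.281,.115,60),(.5385,-.281,.025,60),(.648,-.091,.025,60)],1)
```

```text
t 20.25 p [ 0.4819 -0.3321  0.1145] tilt [-3.e-04  8.e-04 -1.e+00] q [-0.72  0.37  1.65  0.    1.12 -0.2 ] F [ 0.2  0.1 -0.3] op 0.0141
h0 60.18 turn 0.03 shift [ 2.42  0.78 -0.02]
h0 60 turn 0.0 shift [0. 0. 3.]
h0 60 turn 0.0 shift [ 7.31 -0.01  0.  ]
```

Request:
apply_moves --rows "0.8 0.26 0 0 0 0; 0.8 0.26 0 0 0 0; 0.8 0.26 0 0 0 0; 0 0 0.8 0 0 0; 0 0 0.8 0 0 0; 0 0 0.8 0 0 0; 0 0 0.58 0 0 0; 0 0 0 0 0 0"

```text
clock: 21.05
tool_pos: [0.5363, -0.2808, 0.0227]
tcp_rot: [-0.003, 0.866, 0.501, -0.001]
contact_force: [0.7, -0.2, 0.8]
opening: 0.0142
gripper_force: 0.0
```

Request:
apply_moves --rows "0.25 0 0 0 0 0; 0.25 0 0 0 0 0; 0.25 0 0 0 0 0; 0.25 0 0 0 0 0; 0.3 0 0 0 0 0; 0.3 0 0 0 0 0; 0.3 0 0 0 0 0; 0.3 0 0 0 0 0"

```text
clock: 21.85
tool_pos: [0.5717, -0.2246, 0.0253]
tcp_rot: [0.0, 0.866, 0.5, 0.0]
contact_force: [-0.3, 0.2, -0.1]
opening: 0.0141
gripper_force: 0.4
```

Request:
apply_moves --rows "0.3 0 0 0 0 0; 0.3 0 0 0 0 0; 0.3 0 0 0 0 0; 0.3 0 0 0 0 0; 0.2 0 0 0 0 0; 0.1 0 0 0 0 0; 0 0 0 0 0 0"

```text
clock: 22.55
tool_pos: [0.5939, -0.1858, 0.0252]
tcp_rot: [-0.0, 0.866, 0.5, 0.0]
contact_force: [0.2, 0.2, -0.1]
opening: 0.0142
gripper_force: 0.0
```

Run:
```python
from h import *
c=capture("scene");cv2.imwrite("pics/s6.png",c["pixels"])
plan([(.648,-.091,.025,60)],1)
```

```text
t 22.6 p [ 0.5937 -0.1861  0.0252] tilt [-1.e-04  3.e-04 -1.e+00] q [-0.42  0.51  1.67  0.    0.96  0.11] F [1.  0.8 0.3] op 0.0145
h0 60.03 turn 0.0 shift [ 3.65 -0.02  0.01]
```

View pics/s6.png

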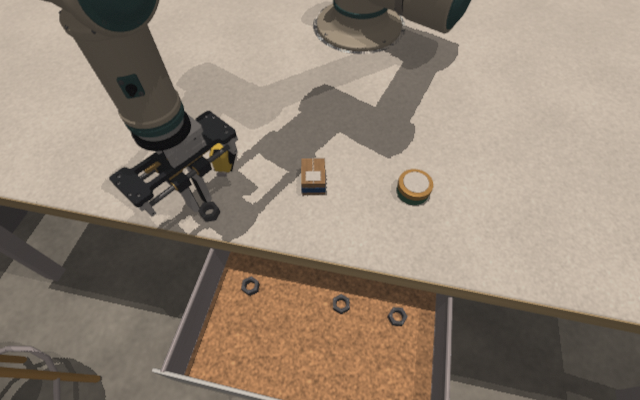

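Nut 1 is cradled at (209,212). I'll carry on over the edge.

Request:
apply_moves --rows "0.3 0 0 0 0 0; 0.3 0 0 0 0 0; 0.3 0 0 0 0 0; 0.3 0 0 0 0 0; 0.3 0 0 0 0 0; 0.3 0 0 0 0 0; 0.3 0 0 0 0 0; 0.3 0 0 0 0 0"

```text
clock: 23.4
tool_pos: [0.6301, -0.1232, 0.0252]
tcp_rot: [-0.0, 0.866, 0.5, 0.0]
contact_force: [-0.6, -0.7, -0.7]
opening: 0.0142
gripper_force: 0.1
```

Request:
apply_moves --rows "0.3 0 0 0 0 0; 0.3 0 0 0 0 0; 0.3 0 0 0 0 0; 0.3 0 0 0 0 0; 0.3 0 0 0 0 0; 0.3 0 0 0 0 0; 0.3 0 0 0 0 0; 0.3 0 0 0 0 0"

```text
clock: 24.2
tool_pos: [0.666, -0.0609, 0.0252]
tcp_rot: [-0.0, 0.866, 0.5, 0.0]
contact_force: [-0.1, 0.0, -0.3]
opening: 0.014
gripper_force: 0.0
```

Request:
apply_moves --rows "0.3 0 0 0 0 0; 0 0 0 0 0 0; 0 0 -1 0 0 0; 0 0 -1 0 0 0; 0 0 -1 0 0 0; 0 0 -1 0 0 0; 0 0 -1 0 0 0; 0 0 0 0 0 0"

```text
clock: 25.0
tool_pos: [0.6728, -0.0545, 0.1804]
tcp_rot: [0.003, 0.866, 0.5, 0.004]
contact_force: [0.9, -0.2, 0.3]
opening: 0.0141
gripper_force: 0.0
```

Run:
```python
from h import *
c=capture("scene");cv2.imwrite("pics/s7.png",c["pixels"])
plan([])
```

```text
t 25.05 p [ 0.6713 -0.0543  0.1776] tilt [ 0.0048 -0.001  -1.    ] q [-0.18  0.45  1.36 -0.    1.33  0.34] F [ 0.3  0.1 -0.5] op 0.0144
```

View pics/s7.png

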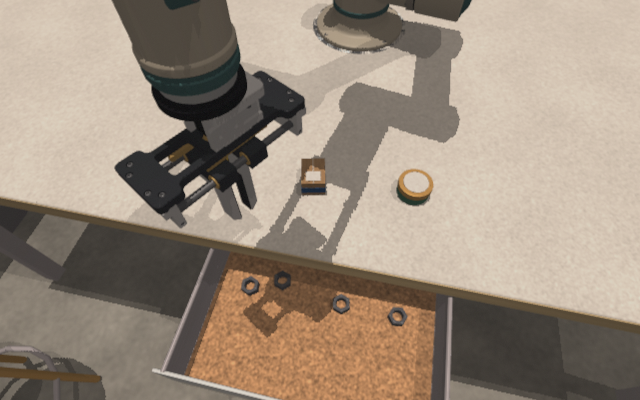

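All four nuts are in the drawer, at (250,286), (282,281), (341,303) and (397,316). The tin and carton haven't moved, and the arm is clear of everything.

```bash
python3 -c "
from h import *
print(job_done())"
```

```text
the job is handed in; nothing more can be done
None
```

All four nuts were pushed over the front edge into the drawer, and the job was handed in at about 25 s; the tin and carton stayed put, and so did the tape when last in view, though the gripper hid it in the final picture.

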